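# Unload the drilling jig into the checking nest

### The job

Swing the drilling jig's clamp bar up and over, past upright, and leave it open; then draw the drilled plate out by its tang, all the way clear of the rails onto the jig's landing, and let go of it there. Take the plate again across the middle of its body and lower it into the checking nest, tang between the two tall cheeks, holding it until it is down flat on the seat, then let go. Leave the other things on the bench where they are.

Things in the scene. Friction and masses are not known exactly. Their poses are not given: they have to be found in the camera images.
- jig: Drilling jig fixed to the bench, grey and steel, 300 mm long. Origin on the bench under its middle; parts slide out along its -x, towards the robot; z up. Bed top 26 mm above the bench. The clamp bar crosses it at x=+5 to +45 mm; hinge ears at y=+40 to +63, x=-3 to +53, up to 58 high.
- landing (a point): Middle of the jig's landing, jig (-50, 0, 26) mm: a smooth steel bar at bed height, x=0 to -150 mm, only 40 wide, so fingers can pass down both sides of a plate body lying on it.
- rails (a point): Between the tops of the jig's two rails, jig (94, 0, 48.5) mm. Rails from x=+50 to +138 mm, inner faces y=+-30, outer +-39; lips 16.5 mm above the bed reach in to y=+-22 over the plate's edges, so it can leave only along the jig's -x. End stop at x=+133.
- clampbar (a joint): Angle of the steel clamp bar, rad: 0 shut over the plate, 1.57 upright, 1.85 its stop. Stiff hinge: stays where it is left; about 4 N at the handle lifts it. Bar 40 wide, 13 thick, reaching 134 mm from the hinge to the jig's -y side; two lugs under it stand in front of the plate's shoulders and stop it sliding out while the bar is shut.
- bar_hinge (a point): Point on the hinge axis (which runs along the jig's x), jig (73, 55, 48) mm, in the same plane across the jig as bar_grip. The bar swings up from the -y side and over to the +y side; standing open it reaches 185 mm above the bench, so hands and carried parts must pass above it or go round.
- bar_grip (a point): Middle of the bar's handle: a round rod 12 mm thick along the jig's x, clear from jig x=+45 to +95, behind the bar's free end. 127 mm from bar_hinge; bar shut, at jig (73, -72, 48) mm, with free space under it. Pinched lightly (25 N) from above across the rod, it turns between the fingers, so the hand can point down through the whole swing.
- plate: Aluminium plate, 14 mm thick, about 250 g: body 100 x 56 with two holes, and at its -x end a tang 24 wide sticking out 55. Origin: centre of the underside of the 100 x 56 body (balance point 15 mm from it, towards the tang); x along the length, z up. At the start it lies on the jig's bed, origin near jig x=+80, tang along the jig's -x.
- tang (a point): Point on the tang to pinch, across its 24 mm width: plate (-90, 0, 7) mm, 15 mm from the tang's end, half way up its thickness. The bed or landing lies 7 mm below it.
- nest: Checking nest fixed to the bench, grey with dark steel walls. Origin on the bench, z up. Plate home: its origin above the nest's, same x direction (tang to the nest's -x), underside on the seat 26 mm above the bench. Walls 10 mm above the seat leave 2.5 mm each side of the body, 3 at its ends. For x=-20 to +20 mm the sides are open and the seat is 36 wide: fingers pass down beside the plate.
- cheeks (a point): Between the tops of the nest's two cheek blocks, nest (-79, 0, 52) mm; they stand 26 mm above the seat, x=-53 to -105 mm, y=+-16 to +-38, leaving a 32 mm gap for the tang and no room for fingers beside it.
- jar: Bystander: small amber jar, 42 across, 55 high, behind the nest (+x). Origin under its middle.
- offcut: Bystander: plain rectangular aluminium offcut 45 x 75 x 12 mm lying behind the jig. Origin under its middle.
- screwdriver: Bystander: screwdriver 170 long lying between jig and nest.
- wrench: Bystander: wrench 180 long at the right side.
- hammer: Bystander: hammer 280 long at the left side.
- oil: Bystander: oil bottle 56 across, 110 high, at the back of the bench. Origin under its middle.
There are look-alikes about, which are no part of the job. Leave any orange or yellow look-alike of the plate alone. What is shaped like the nest but turquoise is not meant.

How it is judged:
By the outcome, as a careful person would: the job done as asked, in the order asked, and still so for the second after the job is handed in, with the robot touching nothing.
It also fails if it takes over 70 s, if anything falls off the work surface, if the arm or the gripper's body presses on something with over 40 N, if the wrist force passes 120 N, or if a joint passes its speed limit or range.

### The arm

A 6-joint arm with a two-finger parallel gripper is mounted at the origin on the work surface. World frame = base frame: x ahead of the robot, y to its left, z up, the work surface at z = 0. Lengths are in m, angles in rad, forces in N, time in s.
With the tool pointing down it reaches from about 0.3 to 0.875 m from the base axis. Payload 6.4 kg.
Tool frame: the origin (TCP) lies between the finger pads; the fingertips stand 8 mm ahead of it and the grasp point (between the pads) lies 11 mm behind it; z points along the fingers, y is the direction in which the jaws open and shut (so a half turn about z gives the same grasp; the last joint's range is limited). The gripper opens to 85 mm and grips with 20 to 120 N. Pads are 22 mm wide; open, the fingers measure 114 mm over their backs; the gripper's body (76 mm by 85 mm) begins 54 mm behind the grasp point. The pads swing forward as they close: fully open they stand 13 mm farther back than shut.
Start: joints at [0.986, 0.181, 1.607, -0, 1.354, -0.206], TCP at [0.213, 0.534, 0.217] pointing down, gripper open.
Joint ranges: [-2.99, 2.99], [-0.89, 2.07], [0.3, 2.58], [-1.14, 4.28], [0, 2.63], [-3.12, 3.12]. Speed limits (rad/s): [2.57, 2.57, 3.01, 3.14, 3.14, 3.14].

### API

Orientations are given as a unit quaternion [w, x, y, z].
In Python, from bench import monitor, viewer, workorder, spotter gives the robot as it stands. The module is installed in compiled form; this text tells all that it offers.
- The arm moves only by the tool move_arm, never from a script. Its argument "motion" is a list of rows, each a list of 3 entries, a list of its own where there are three numbers: the shift along the tool's x, y, z in units of 60 mm (1.0 is 60 mm), then the turn, a rotation vector about the tool's x, y, z in units of 8 degrees (1.0 is 8 degrees), then the opening in per cent of the stroke, from 0 (shut) to 100 (fully open). In form: [[[dx, dy, dz], [rx, ry, rz], grip], ...]. A call has 1 to 10 rows; each row is the pose to reach, as a shift and turn from the pose commanded when the call began, along the tool's axes at that moment; what a row does not reach only later rows make up. A row lasts 1/8 s, in which the tool goes at most 62.5 mm and 10.7 degrees, less where a joint would pass 70% of its speed; a pose out of reach is approached as far as the arm can. A call with a gripper value outside its range is refused whole. The fingers move at their own pace and stop on an object; the grip force is fixed at half the most. Time passes only in rows, so rows that repeat a pose let the fingers close. It gives the time, the measured TCP pose, the force and the opening at its end, in the units of the state.
- monitor.get_obs(): the state, without advancing time (a new reading comes with each control period).
- viewer.camera(name): name is "scene" or "side" or "wrist"; returns the picture (400x640x3 uint8, blue, green, red); there is no depth.
- viewer.calibration(name): a dict with "fovy" (degrees; the focal length in pixels is half the picture's height over the tangent of half this angle, whatever the lens; pixels are square), "cx", "cy" (the principal point, pixels), "distortion" ([k1, k2, p1, p2, k3] as OpenCV has them; the pictures are not rectified), "extrinsics" (4x4, takes a point from camera to world coordinates). Camera axes: x right, y down, z forward; pixel columns grow to the right and rows downward; lengths in m; the calibration is good to about 2 mm. A picture is of the moment at which its call begins: read the wrist's pose just before it. calibration takes no time and is no camera call; for the wrist camera it gives the pose at the moment of the call.
- workorder.hand_in(): hands the job in, once; it reports no verdict.
Trained networks look in the newest picture that a camera, given by its name, has taken for a name from the list of things; names that differ only in an ending like _2 or _b are one class to them, and where a whole thing is asked for, a point or a joint stands for the part that bears it (a point fixed in the world has none). Each returns a list of dicts, best first, with "score" (0 to 1); they miss things now and then, are a little off and sometimes report something else, mostly with a low value. They report only what shows in the picture. A call takes as long as a camera call. They do not tell look-alikes from the thing itself.
- spotter.search_frame(camera, name): "centre" ([column, row] as shares, 0 to 1, of the picture: columns of its width, rows of its height, amid what is visible of it).
- spotter.outline_of(camera, name): "region" (400x640 bool, what is visible of it) and "centre" ([column, row] as shares, 0 to 1, of the picture: columns of its width, rows of its height, amid what is visible of it).
The state is a dict: "time_s": time; "q": joint angles; "dq": joint speeds; "joint_efforts": joint torques, N m; "eef_pos": TCP position; "eef_rot": TCP orientation; "wrist_force": force on the tool from outside, world axes, zero at the start; "torque": the same for the moment, N m; "opening": opening from 0.0 (shut) to 1.0 (fully open).
Only numpy, scipy, OpenCV 4.12 (cv2) and the standard library are available. Lean on these libraries where they do the work, as an engineer would, in place of code of your own. Each camera call takes 0.05 s, during which the arm holds its last target. There are 200 camera calls.

## Working session

There is one attempt and no reset: what is moved stays moved. The work goes in short steps, Python scripts to look and compute and a tool call to move; the robot and the scene stay as the last step left them, time stands still between calls to the robot, and variables do not carry over. Pictures are saved under pics/ and viewed, about 8 in all and at most 12, crops included, and the job is handed in when it is done.

Besides the shell and the picture viewer there is one more tool, called by a JSON object that holds its "name" and its "arguments", one argument or row to a line. move_arm: Moves the arm, as the interface text tells. Its arguments: {"type":"object","properties":{"motion":{"type":"array","items":{"type":"array"}}},"required":["motion"]}

```bash
mkdir -p pics; cat > h.py <<'E'
import numpy as np, cv2
from bench import monitor, viewer, workorder, spotter
def K(c):
    f=200/np.tan(np.radians(c['fovy'])/2); return np.array([[f,0,c['cx']],[0,f,c['cy']],[0,0,1.]])
def snap(n,fn=None):
    c=viewer.calibration(n); im=viewer.camera(n)
    if fn: cv2.imwrite('pics/'+fn,im)
    return im,c
def ray(c,uv):
    uv=np.array(uv,float).reshape(-1,1,2)
    p=cv2.undistortPoints(uv,K(c),np.array(c['distortion'],float)).reshape(-1,2)
    E=np.array(c['extrinsics']); d=np.c_[p,np.ones(len(p))]@E[:3,:3].T
    return E[:3,3],d
def onz(c,uv,z):
    o,d=ray(c,uv); return o+d*((z-o[2])/d[:,2])[:,None]
def proj(c,P):
    E=np.linalg.inv(np.array(c['extrinsics'])); P=np.array(P,float).reshape(-1,3)
    return cv2.projectPoints(P,cv2.Rodrigues(E[:3,:3])[0],E[:3,3],K(c),np.array(c['distortion'],float))[0].reshape(-1,2)
E
python3 - <<'E'
from h import *
a,c=snap('scene','scene0.png'); b,cs=snap('side','side0.png')
for n,cc in(('scene',c),('side',cs)):
    print(n,np.round(cc['extrinsics'],3).tolist(),cc['fovy'])
    for t in('jig','plate','nest','clampbar','tang','bar_grip','cheeks','rails','screwdriver','jar'):
        print(t,[(np.round(np.array(r['centre'])*[640,400],0).tolist(),round(r['score'],2)) for r in spotter.search_frame(n,t)])
print(monitor.get_obs())
E
```

```text
scene [[-0.64, 0.56, -0.526, 1.169], [0.768, 0.458, -0.448, 0.576], [-0.01, -0.691, -0.723, 0.958], [0.0, 0.0, 0.0, 1.0]] 54.13320431483716
jig []
plate [([200.0, 196.0], 0.97), ([251.0, 195.0], 0.72), ([341.0, 173.0], 0.6)]
nest [([372.0, 240.0], 0.94), ([439.0, 218.0], 0.73)]
clampbar [([260.0, 183.0], 0.89)]
tang [([343.0, 177.0], 0.9), ([196.0, 198.0], 0.82), ([252.0, 196.0], 0.58)]
bar_grip [([261.0, 183.0], 0.86)]
cheeks [([438.0, 223.0], 0.92), ([371.0, 241.0], 0.59), ([260.0, 186.0], 0.47)]
rails [([265.0, 186.0], 0.66), ([251.0, 198.0], 0.29)]
screwdriver [([430.0, 304.0], 0.68), ([310.0, 209.0], 0.48)]
jar [([337.0, 271.0], 0.49)]
side [[0.92, -0.238, 0.311, 0.113], [-0.391, -0.541, 0.745, -0.969], [-0.009, -0.807, -0.591, 0.871], [0.0, 0.0, 0.0, 1.0]] 43.50201220739695
jig [([360.0, 268.0], 0.83)]
plate [([445.0, 294.0], 0.81), ([258.0, 251.0], 0.81), ([382.0, 245.0], 0.58)]
nest [([284.0, 183.0], 0.95), ([209.0, 178.0], 0.87)]
clampbar [([374.0, 257.0], 0.56)]
tang [([386.0, 246.0], 0.77), ([261.0, 252.0], 0.59)]
bar_grip [([372.0, 262.0], 0.69), ([278.0, 143.0], 0.16)]
c
[... 165 characters left out ...]
.29)]
jar [([337.0, 169.0], 0.67)]
{'time_s': 1.1, 'q': array([ 9.85712967e-01,  1.80793887e-01,  1.60696228e+00, -1.06934221e-05,
        1.35378684e+00, -2.06307261e-01]), 'dq': array([ 0.00090728, -0.00143025, -0.00013929,  0.00160627, -0.00229583,
       -0.00116642]), 'joint_efforts': array([-2.53772732e-04, -4.44856989e+01, -3.51673758e+01, -4.10604225e-04,
        9.28387126e-04,  1.21836194e-05]), 'eef_pos': array([0.21263765, 0.53427837, 0.21741016]), 'eef_rot': array([1.43857358e-05, 1.88256791e-01, 9.82119840e-01, 2.08919418e-05]), 'wrist_force': array([-0.02331994, -0.13041617, -0.68514971]), 'torque': array([-0.04590525,  0.00587318, -0.05126655]), 'opening': 0.9986447788033248}
```

View pics/scene0.png

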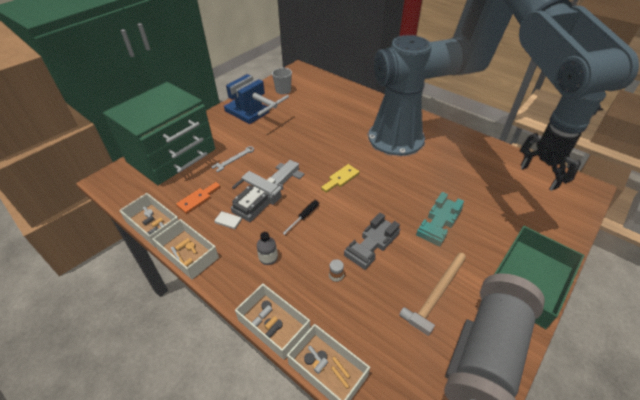

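View pics/side0.png

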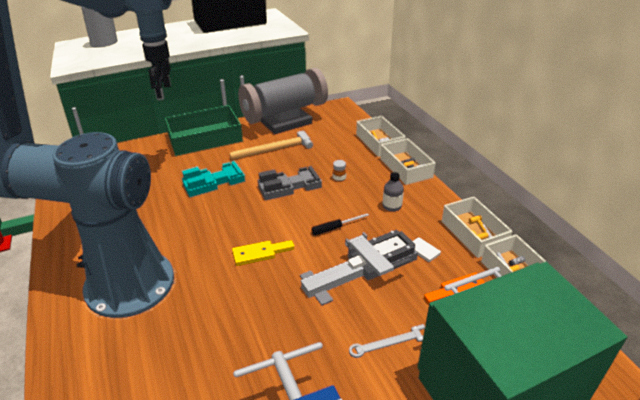

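Scene shows the jig at about (265,190), the grey nest at (372,240), the turquoise decoy at (439,218), and orange and yellow fake plates. Side shows the jig's landing end at about (305,288) and the nest at (288,182). Next I'll enlarge and localise.

```bash
python3 - <<'E'
from h import *
a=cv2.imread('pics/scene0.png'); b=cv2.imread('pics/side0.png')
s=cv2.resize(b[225:310,290:450],None,fx=5,fy=5,interpolation=cv2.INTER_CUBIC)[:300+125]
t=cv2.resize(a[155:220,225:310],None,fx=4.5,fy=4.5,interpolation=cv2.INTER_CUBIC)
o=np.zeros((s.shape[0]+175,800,3),np.uint8); o[:425,:800]=s
n=cv2.resize(b[165:200,250:330],None,fx=5,fy=5,interpolation=cv2.INTER_CUBIC); o[425:600,:400]=n
m=cv2.resize(a[210:270,340:405],None,fx=2.9,fy=2.9,interpolation=cv2.INTER_CUBIC)[:175]; o[425:425+m.shape[0],400:400+m.shape[1]]=m
cv2.imwrite('pics/crop0.png',o)
c=viewer.calibration('side');cc=viewer.calibration('scene');w=viewer.calibration('wrist')
print('nest',onz(c,[284,183],.03),onz(cc,[372,240],.03))
print('jig',onz(c,[[305,288],[410,240],[360,268]],.026),onz(cc,[[293,165],[240,213]],.026))
T=np.eye(4); q=monitor.get_obs(); 
from scipy.spatial.transform import Rotation as R
r=q['eef_rot']; T[:3,:3]=R.from_quat(r[[1,2,3,0]]).as_matrix(); T[:3,3]=q['eef_pos']
print(np.round(np.linalg.inv(T)@np.array(w['extrinsics']),3),w['fovy']); print(T)
E
```

```text
nest [[0.48593736 0.21514184 0.03      ]] [[0.5124942  0.22895097 0.03      ]]
jig [[ 0.38759754 -0.20519317  0.026     ]
 [ 0.69773695 -0.15626227  0.026     ]
 [ 0.53354945 -0.19661593  0.026     ]] [[ 0.40611588 -0.18763173  0.026     ]
 [ 0.68728789 -0.16203703  0.026     ]]
[[ 0.    -0.963 -0.269  0.069]
 [ 1.     0.    -0.    -0.001]
 [ 0.    -0.269  0.963 -0.157]
 [ 0.     0.     0.     1.   ]] 61.72610801612636
[[-9.29118761e-01  3.69781458e-01  3.61231329e-05  2.12637655e-01]
 [ 3.69781459e-01  9.29118760e-01  3.56203562e-05  5.34278375e-01]
 [-2.03909332e-05  4.64532060e-05 -9.99999999e-01  2.17410156e-01]
 [ 0.00000000e+00  0.00000000e+00  0.00000000e+00  1.00000000e+00]]
```

View pics/crop0.png

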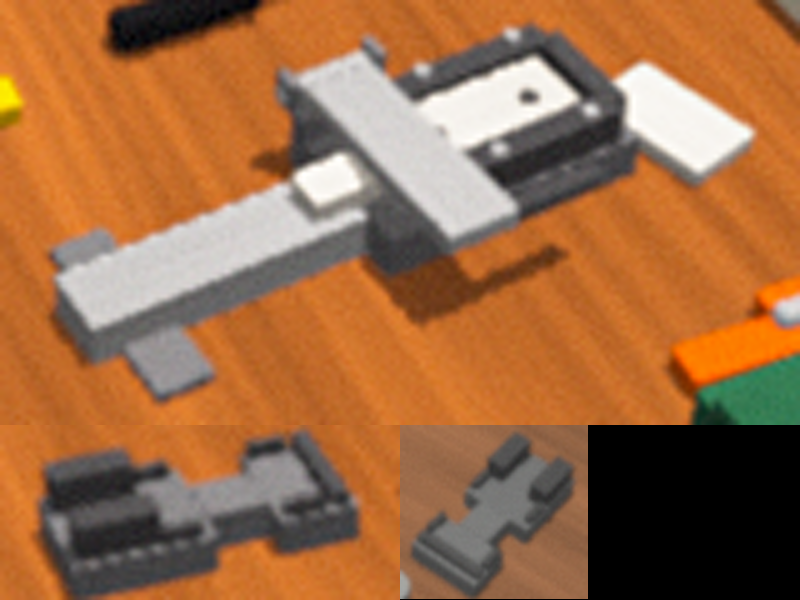

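Crop: landing-end corners at crop (58,282) and (95,330), bar free-end corners at (450,245) and (518,210), rail-end corners at (535,30) and (625,95). Nest cheeks show at its left end, towards the robot. Fit the jig pose from these.

```bash
cat >> h.py <<'E'
from scipy.optimize import least_squares
from scipy.spatial.transform import Rotation as R
def toW(p,P):
    P=np.array(P,float).reshape(-1,3)/1000; c,s=np.cos(p[2]),np.sin(p[2])
    return np.c_[p[0]+c*P[:,0]-s*P[:,1],p[1]+s*P[:,0]+c*P[:,1],P[:,2]]
def fit(obs,p0):  # obs list of (cal,uvs,Pmm)
    f=lambda p:np.concatenate([(proj(c,toW(p,P))-uv).ravel() for c,uv,P in obs])
    r=least_squares(f,p0,loss='soft_l1',f_scale=2,x_scale=[.01,.01,.05]); return r.x,f(r.x).reshape(-1,2)
def toolmove(target,yaw_y):
    """target TCP world; yaw_y: desired world angle of tool y axis; tool down. prints shift/turn units"""
    o=monitor.get_obs(); Rt=R.from_quat(o['eef_rot'][[1,2,3,0]])
    d=Rt.inv().apply(np.array(target)-o['eef_pos'])/.06
    y=np.array([np.cos(yaw_y),np.sin(yaw_y),0]); z=np.array([0,0,-1.]); M=np.c_[np.cross(y,z),y,z]
    rv=np.degrees((Rt.inv()*R.from_matrix(M)).as_rotvec())/8
    print('t',round(o['time_s'],2),'shift',np.round(d,3).tolist(),'turn',np.round(rv,3).tolist())
E
python3 - <<'E'
from h import *
c=viewer.calibration('side')
uv=np.array([[58,282],[95,330],[450,245],[518,210],[535,30],[625,95]])/5+[290,225]
P=[[-150,20,26],[-150,-20,26],[5,-79,54.5],[45,-79,54.5],[138,39,48.5],[138,-39,48.5]]
p,r=fit([(c,uv,P)],[.53,-.19,.1]); print(p,np.round(r,1).tolist())
n=np.array([[45,465],[70,525]])/5+[250,165]
uvn=np.array([[45,468],[128,450],[72,520],[155,500],[305,433],[357,490]])-[0,425]; uvn=uvn/5+[250,165]
pn,rn=fit([(c,uvn,[[-105,38,52],[-53,38,52],[-105,-16,52],[-53,-16,52],[56,33,36],[56,-33,36]])],[.5,.22,.1]); print(pn,np.round(rn,1).tolist())
# view pose above jig, camera centred: TCP height .25
g=toW(p,[[73,-72,48]])[0]; print('grip',g, 'tang',toW(p,[[-10,0,33]]))
toolmove([g[0]-.03,g[1]+.02,.26],p[2]+np.pi/2); toolmove([g[0]-.03,g[1]+.02,.26],p[2]-np.pi/2)
E
```

```text
[ 0.53937727 -0.18094163  0.11905303] [[-0.5, -0.9], [0.3, 0.2], [0.4, -0.2], [0.8, 0.6], [-0.9, -2.0], [-0.1, 2.3]]
[ 0.53005999  0.22096933 -0.00359436] [[0.5, 0.3], [0.4, 0.1], [0.6, -0.7], [0.9, -0.7], [-0.7, 1.0], [-3.0, 0.5]]
grip [ 0.62041213 -0.24376162  0.048     ] tang [[ 0.52944806 -0.18212935  0.033     ]]
t 1.1 shift [-10.522, -9.41, -0.71] turn [0.0, 0.0, -3.565]
t 1.1 shift [-10.522, -9.41, -0.71] turn [0.0, -0.0, 18.935]
```

{"name": "move_arm", "arguments": {
  "motion": [
    [[-10.5,-9.4,-0.7],[0,0,-3.565],100],
    [[-10.5,-9.4,-0.7],[0,0,-3.565],100],
    [[-10.5,-9.4,-0.7],[0,0,-3.565],100],
    [[-10.5,-9.4,-0.7],[0,0,-3.565],100],
    [[-10.5,-9.4,-0.7],[0,0,-3.565],60],
    [[-10.5,-9.4,-0.7],[0,0,-3.565],30],
    [[-10.5,-9.4,-0.7],[0,0,-3.565],30],
    [[-10.5,-9.4,-0.7],[0,0,-3.565],30],
    [[-10.5,-9.4,-0.7],[0,0,-3.565],30],
    [[-10.5,-9.4,-0.7],[0,0,-3.565],30]
  ]
}}

```text
time_s: 2.35
eef_pos: [0.4876, -0.0185, 0.2485]
eef_rot: [0.001, -0.059, 0.998, -0.0]
wrist_force: [0.8, 0.5, 0.3]
opening: 0.302
```

```bash
python3 - <<'E'
from h import *
toolmove([.59,-.222,.26],.119+np.pi/2)
E
```

```text
t 2.35 shift [-1.293, -3.57, -0.19] turn [-0.001, 0.008, -0.003]
```

{"name": "move_arm", "arguments": {
  "motion": [
    [[-1.3,-3.57,-0.19],[0,0,0],30],
    [[-1.3,-3.57,-0.19],[0,0,0],30],
    [[-1.3,-3.57,-0.19],[0,0,0],30],
    [[-1.3,-3.57,-0.19],[0,0,0],30],
    [[-1.3,-3.57,-0.19],[0,0,0],30],
    [[-1.3,-3.57,-0.19],[0,0,0],30]
  ]
}}

```text
time_s: 3.1
eef_pos: [0.5894, -0.2193, 0.2589]
eef_rot: [-0.0, -0.059, 0.998, 0.0]
wrist_force: [0.6, 1.3, -0.0]
opening: 0.301
```

```bash
python3 - <<'E'
from h import *
im,c=snap('wrist','w1.png')
p=[.5394,-.1809,.119]
P=[[73,-72,48],[-150,20,26],[45,-79,54.5],[138,39,48.5],[138,-39,48.5],[5,-79,54.5]]
u=proj(c,toW(p,P)); print(np.round(u).tolist())
for t in('bar_grip','tang','plate'): print(t,[(np.round(np.array(r['centre'])*[640,400],1).tolist(),round(r['score'],2)) for r in spotter.search_frame('wrist',t)])
print(monitor.get_obs()['eef_pos'],np.array(c['extrinsics'])[:3,3])
E
```

```text
[[292.0, 194.0], [379.0, -19.0], [285.0, 171.0], [387.0, 247.0], [321.0, 247.0], [284.0, 134.0]]
bar_grip [([341.7, 148.2], 0.84), ([632.7, 191.8], 0.56)]
tang [([500.6, 17.1], 0.92), ([355.7, 193.8], 0.76), ([214.6, 247.4], 0.69)]
plate [([350.3, 191.6], 0.92), ([217.2, 246.1], 0.78), ([503.6, 17.4], 0.58)]
[ 0.5896558  -0.21860535  0.259755  ] [ 0.52063364 -0.2283982   0.41564863]
```

View pics/w1.png

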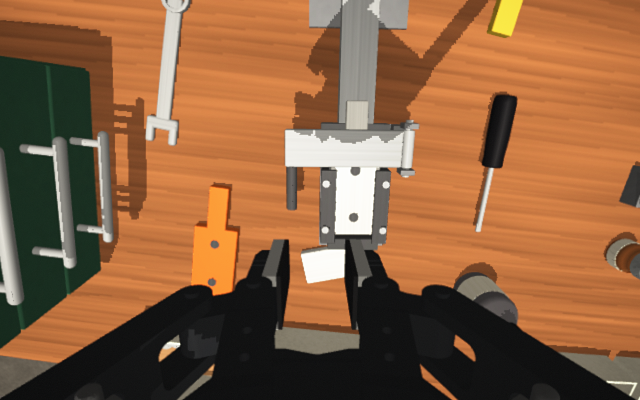

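Wrist view: bar free end at column ~286 (rows 131–166), dark handle rod at (292,166–210), tang end at (357,101), rail far end at row ~245. This agrees with the fit; now refine.

```bash
python3 - <<'E'
from h import *
c=viewer.calibration('wrist'); s=viewer.calibration('side')
uv=np.array([[286,131],[286,166],[292,209],[320,245],[387,244]])
P=[[5,-79,54.5],[45,-79,54.5],[95,-72,48],[138,-39,48.5],[138,39,48.5]]
uvs=np.array([[58,282],[95,330],[450,245],[518,210],[535,30],[625,95]])/5+[290,225]
Ps=[[-150,20,26],[-150,-20,26],[5,-79,54.5],[45,-79,54.5],[138,39,48.5],[138,-39,48.5]]
p,r=fit([(c,uv,P)],[.5394,-.1809,.119]); print(p,np.round(r,1).tolist())
p,r=fit([(c,uv,P),(s,uvs,Ps)],p); print(p,np.round(r,1).tolist())
np.save('jig.npy',p)
g=toW(p,[[75,-72,48]])[0]; print(g)
print('tang end',onz(c,[[347,101],[368,101]],.04), 'expected', toW(p,[[-25,12,40],[-25,-12,40]]))
toolmove(g+[0,0,-.011],p[2]+np.pi/2); toolmove(g+[0,0,.04],p[2]+np.pi/2)
E
```

```text
[ 0.53705021 -0.17923019  0.10588301] [[-0.5, -1.0], [-0.2, 1.1], [0.8, -0.0], [0.7, -0.9], [-0.8, 0.9]]
[ 0.5373984  -0.18013508  0.11310372] [[-1.4, -0.2], [-0.7, 1.8], [0.6, 0.6], [0.8, -0.5], [-0.7, 0.8], [-1.6, -1.2], [-0.9, 0.0], [-0.7, -0.1], [-0.2, 0.8], [-1.5, -1.9], [-0.8, 2.5]]
[ 0.62004531 -0.24321033  0.048     ]
tang end [[ 0.51271066 -0.19529391  0.04      ]
 [ 0.5099136  -0.17268795  0.04      ]] expected [[ 0.51120378 -0.17103332  0.04      ]
 [ 0.51391249 -0.19487997  0.04      ]]
t 3.3 shift [-0.453, -0.468, 3.713] turn [-0.001, 0.002, 0.052]
t 3.3 shift [-0.453, -0.468, 2.863] turn [-0.001, 0.002, 0.052]
```

{"name": "move_arm", "arguments": {
  "motion": [
    [[-0.45,-0.47,1.0],[0,0,0],30],
    [[-0.45,-0.47,2.0],[0,0,0],30],
    [[-0.45,-0.47,2.8],[0,0,0],30],
    [[-0.45,-0.47,3.3],[0,0,0],30],
    [[-0.45,-0.47,3.7],[0,0,0],30],
    [[-0.45,-0.47,3.7],[0,0,0],30]
  ]
}}

```text
time_s: 4.05
eef_pos: [0.6183, -0.2428, 0.0353]
eef_rot: [-0.002, -0.06, 0.998, 0.001]
wrist_force: [0.2, -0.1, -0.4]
opening: 0.303
```

```bash
python3 - <<'E'
from h import *
im,c=snap('wrist','w2.png'); print(monitor.get_obs()['wrist_force'],monitor.get_obs()['eef_pos'])
E
```

```text
[-0.30030886 -0.99248434  0.12326537] [ 0.6195771  -0.24370196  0.0372186 ]
```

View pics/w2.png

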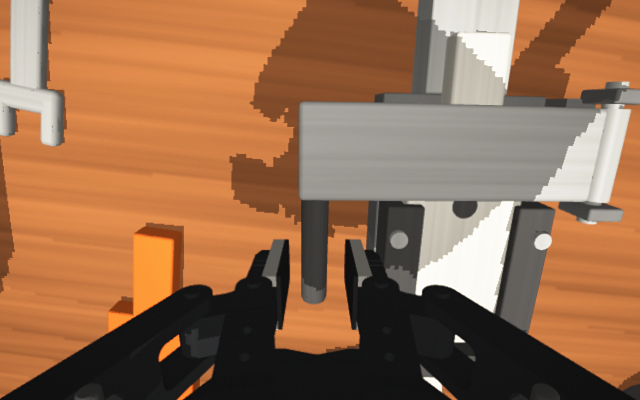

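The rod sits centred between the fingers, at column 314 against the fingers' 317. Close and begin the swing.

{"name": "move_arm", "arguments": {
  "motion": [
    [[0,0,0],[0,0,0],0],
    [[0,0,0],[0,0,0],0],
    [[0,0,0],[0,0,0],0],
    [[0,0,0],[0,0,0],0],
    [[0,0.011,-0.211],[0,0,0],0],
    [[0,0.042,-0.42],[0,0,0],0],
    [[0,0.095,-0.626],[0,0,0],0],
    [[0,0.167,-0.824],[0,0,0],0],
    [[0,0.259,-1.015],[0,0,0],0],
    [[0,0.37,-1.195],[0,0,0],0]
  ]
}}

```text
time_s: 5.35
eef_pos: [0.6172, -0.2222, 0.11]
eef_rot: [0.0, -0.059, 0.998, -0.0]
wrist_force: [-0.4, 0.5, -0.4]
opening: 0.003
```

```bash
python3 - <<'E'
from h import *
a,c=snap('wrist'); b,cs=snap('side')
o=np.zeros((600,640,3),np.uint8); o[:400]=a; o[400:,:400]=cv2.resize(b[220:300,300:460],(400,200),interpolation=cv2.INTER_CUBIC)
cv2.imwrite('pics/w3.png',o); q=monitor.get_obs(); print(q['opening'],q['eef_pos'])
E
```

```text
-0.0007558971642459974 [ 0.61813835 -0.22212017  0.11094308]
```

View pics/w3.png

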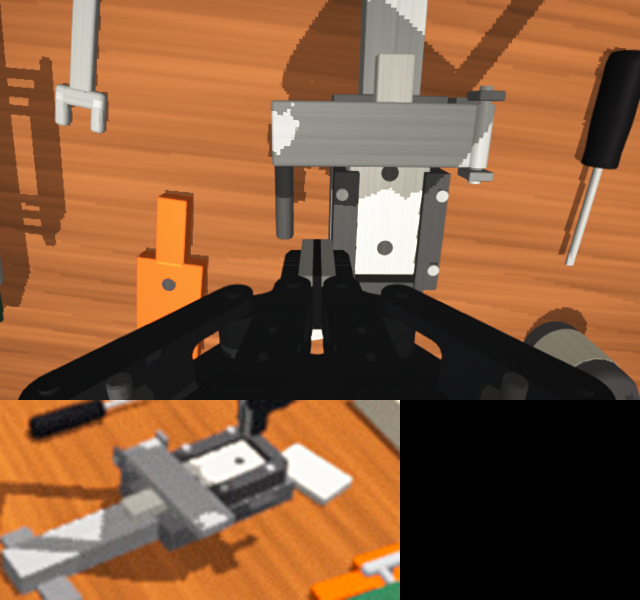

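Fingers are fully shut above the rod and the bar is still down, so the grasp slipped or never held. Go back, close, and check the opening before lifting.

{"name": "move_arm", "arguments": {
  "motion": [
    [[0,-0.37,0],[0,0,0],30],
    [[0,-0.37,0],[0,0,0],30],
    [[0,-0.37,0.3],[0,0,0],30],
    [[0,-0.37,0.7],[0,0,0],30],
    [[0,-0.37,1.2],[0,0,0],30],
    [[0,-0.37,1.22],[0,0,0],30],
    [[0,-0.37,1.22],[0,0,0],30]
  ]
}}

```text
time_s: 6.32
eef_pos: [0.6199, -0.2445, 0.0357]
eef_rot: [-0.0, -0.059, 0.998, 0.0]
wrist_force: [1.0, -0.1, -0.3]
opening: 0.302
```

{"name": "move_arm", "arguments": {
  "motion": [
    [[0,0,0],[0,0,0],0],
    [[0,0,0],[0,0,0],0],
    [[0,0,0],[0,0,0],0],
    [[0,0,0],[0,0,0],0],
    [[0,0,0],[0,0,0],0]
  ]
}}

```text
time_s: 6.95
eef_pos: [0.6206, -0.2441, 0.0364]
eef_rot: [0.001, -0.059, 0.998, 0.0]
wrist_force: [2.1, 6.0, 0.7]
opening: 0.105
```

{"name": "move_arm", "arguments": {
  "motion": [
    [[0,0,-0.03],[0,0,0],0],
    [[0,0,-0.06],[0,0,0],0],
    [[0,0.003,-0.1],[0,0,0],0],
    [[0,0.005,-0.15],[0,0,0],0]
  ]
}}

```text
time_s: 7.45
eef_pos: [0.6205, -0.2437, 0.0444]
eef_rot: [0.001, -0.06, 0.998, 0.0]
wrist_force: [5.1, 4.6, -6.7]
opening: 0.102
```

{"name": "move_arm", "arguments": {
  "motion": [
    [[0,0.01,-0.103],[0,0,0],0],
    [[0,0.025,-0.208],[0,0,0],0],
    [[0,0.05,-0.333],[0,0,0],0],
    [[0,0.089,-0.475],[0,0,0],0]
  ]
}}

```text
time_s: 7.95
eef_pos: [0.6199, -0.2381, 0.0729]
eef_rot: [0.001, -0.06, 0.998, 0.0]
wrist_force: [5.3, 4.7, -6.6]
opening: 0.099
```

```bash
python3 - <<'E'
from h import *
a,c=snap('wrist'); b,cs=snap('side')
o=np.zeros((600,800,3),np.uint8); o[:300,:500]=cv2.resize(a[130:330,150:483],(500,300)); o[300:,:600]=cv2.resize(b[200:300,300:500],(600,300),interpolation=cv2.INTER_CUBIC)
cv2.imwrite('pics/w4.png',o); q=monitor.get_obs(); print(q['opening'],q['eef_pos'],q['wrist_force'])
E
```

```text
0.09505609507859693 [ 0.61988501 -0.23781237  0.07376438] [ 3.72825936  6.87458502 -2.31725848]
```

View pics/w4.png

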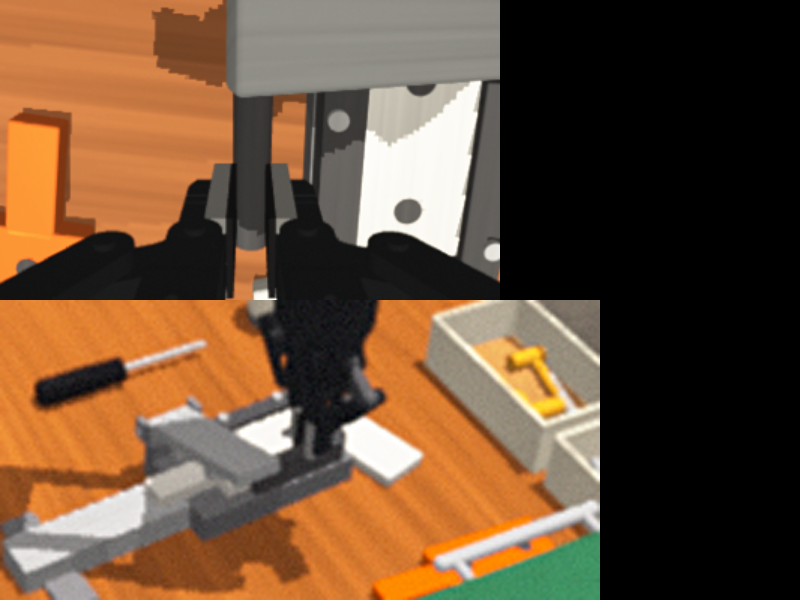

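The bar is lifting: it is visibly raised and the rod is between the pads. Continue.

{"name": "move_arm", "arguments": {
  "motion": [
    [[0,0.073,-0.199],[0,0,0],0],
    [[0,0.165,-0.389],[0,0,0],0],
    [[0,0.275,-0.57],[0,0,0],0],
    [[0,0.403,-0.738],[0,0,0],0]
  ]
}}

```text
time_s: 8.55
eef_pos: [0.6175, -0.2161, 0.1183]
eef_rot: [0.001, -0.06, 0.998, -0.002]
wrist_force: [4.0, -4.5, 2.5]
opening: 0.033
```

Opening is down to 0.033, so the rod has crept out. The stiff hinge holds the bar where it is; I'll open, measure the bar angle, and regrasp deeper.

{"name": "move_arm", "arguments": {
  "motion": [
    [[0,0,0],[0,0,0],35],
    [[0,0,0],[0,0,0],35],
    [[0,0,0],[0,0,0],35]
  ]
}}

```text
time_s: 8.93
eef_pos: [0.6158, -0.2152, 0.117]
eef_rot: [-0.001, -0.059, 0.998, 0.0]
wrist_force: [-1.0, -0.5, 0.4]
opening: 0.352
```

```bash
cat >> h.py <<'E'
def barpts(th,x0,x1,r0,r1,t):
    out=[]
    for x in(x0,x1):
        for r in(r0,r1):
            for h in(-t,t):
                out.append([x,55-r*np.cos(th)+h*np.sin(th),48+r*np.sin(th)+h*np.cos(th)])
    return out
def barmask(c,p,th):
    m=np.zeros((400,640),np.uint8)
    for a in((5,45,0,134,6.5),(45,95,121,133,6)):
        cv2.fillConvexPoly(m,cv2.convexHull(np.round(proj(c,toW(p,barpts(th,*a)))).astype(np.int32)),1)
    return m>0
def fitbar(cams=('side','scene','wrist'),p=None):
    p=np.load('jig.npy') if p is None else p; ths=np.arange(0,1.9,.02)
    for n in cams:
        im,c=snap(n); rs=spotter.outline_of(n,'clampbar')
        for r in rs[:2]:
            M=r['region']; v=[(M&barmask(c,p,t)).sum()/(M|barmask(c,p,t)).sum() for t in ths]; i=int(np.argmax(v))
            print(n,'score',round(r['score'],2),'theta',round(ths[i],2),'iou',round(v[i],2),M.sum())
E
python3 - <<'E'
from h import *
print(monitor.get_obs()['eef_pos'])
fitbar()
a,c=snap('wrist'); b,cs=snap('side')
o=np.zeros((600,800,3),np.uint8); o[:300,:500]=cv2.resize(a[130:330,150:483],(500,300)); o[300:,:600]=cv2.resize(b[200:300,300:500],(600,300),interpolation=cv2.INTER_CUBIC)
cv2.imwrite('pics/w5.png',o)
E
```

```text
[ 0.61581217 -0.21523813  0.11698159]
side score 0.9 theta 0.66 iou 0.72 447
side score 0.56 theta 0.46 iou 0.31 758
scene score 0.95 theta 0.72 iou 0.77 500
scene score 0.55 theta 0.0 iou 0.09 334
wrist score 0.86 theta 0.6 iou 0.85 16809
```

View pics/w5.png

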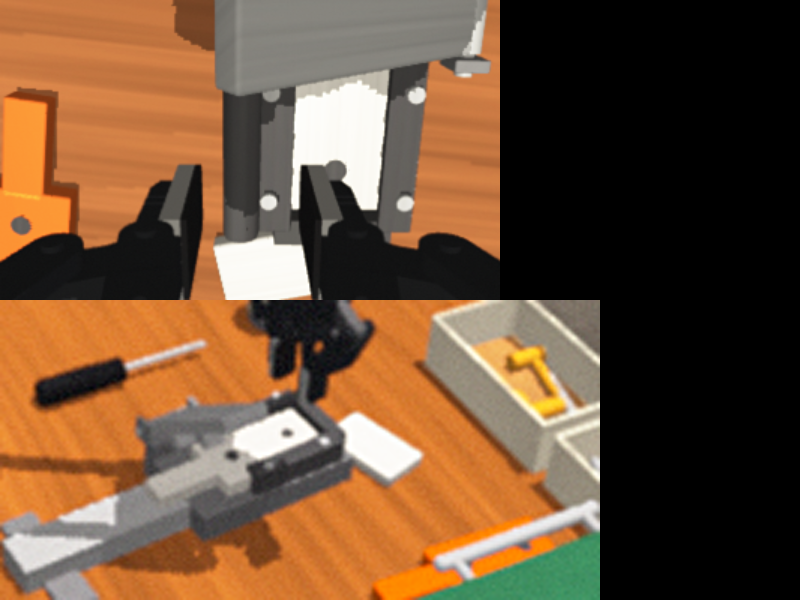

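Wrist and side agree on a bar angle of about 0.65 rad, with the rod still between the open fingers. I'll take it 14 mm deeper and cage it loosely (17 %), so a finger pushes it round the arc instead of relying on friction.

{"name": "move_arm", "arguments": {
  "motion": [
    [[0,-0.04,0.12],[0,0,0],35],
    [[0,-0.04,0.24],[0,0,0],35],
    [[0,-0.04,0.24],[0,0,0],17],
    [[0,-0.04,0.24],[0,0,0],17],
    [[0,0.096,0.08],[0,0,0],17],
    [[0,0.25,-0.07],[0,0,0],17],
    [[0,0.415,-0.2],[0,0,0],17],
    [[0,0.592,-0.315],[0,0,0],17]
  ]
}}

```text
time_s: 10.32
eef_pos: [0.6125, -0.1801, 0.1385]
eef_rot: [0.001, -0.059, 0.998, -0.001]
wrist_force: [-2.1, -5.4, 2.8]
opening: 0.163
```

```bash
python3 - <<'E'
from h import *
print(monitor.get_obs()['eef_pos']); fitbar()
E
```

```text
[ 0.61254621 -0.18009404  0.13853612]
side score 0.83 theta 1.04 iou 0.75 479
scene score 0.92 theta 1.02 iou 0.6 378
wrist score 0.62 theta 1.06 iou 0.83 12700
wrist score 0.35 theta 1.02 iou 0.57 22232
```

{"name": "move_arm", "arguments": {
  "motion": [
    [[0,0.189,-0.096],[0,0,0],17],
    [[0,0.386,-0.173],[0,0,0],17],
    [[0,0.59,-0.229],[0,0,0],17],
    [[0,0.798,-0.265],[0,0,0],17],
    [[0,1.009,-0.28],[0,0,0],17],
    [[0,1.221,-0.274],[0,0,0],17],
    [[0,1.431,-0.247],[0,0,0],17],
    [[0,1.575,-0.215],[0,0,0],17],
    [[0,1.616,-0.205],[0,0,0],17]
  ]
}}

```text
time_s: 11.75
eef_pos: [0.6003, -0.0827, 0.1484]
eef_rot: [-0.0, -0.06, 0.998, 0.0]
wrist_force: [0.7, -1.5, 1.1]
opening: 0.174
```

```bash
python3 - <<'E'
from h import *
print(monitor.get_obs()['eef_pos']); fitbar()
E
```

```text
[ 0.60029559 -0.08266181  0.14839516]
side score 0.92 theta 1.84 iou 0.86 938
scene score 0.48 theta 1.84 iou 0.4 164
wrist score 0.69 theta 1.84 iou 0.81 9865
```

Bar is at about 1.84 rad in all three cameras. Release upward and go above the tang.

{"name": "move_arm", "arguments": {
  "motion": [
    [[0,0,0],[0,0,0],30],
    [[0,0,0],[0,0,0],30],
    [[0,0,-0.8],[0,0,0],35],
    [[0,0,-1.6],[0,0,0],45],
    [[0,0,-1.6],[0,0,0],50]
  ]
}}

```text
time_s: 12.68
eef_pos: [0.6033, -0.0844, 0.2503]
eef_rot: [0.004, -0.059, 0.998, -0.002]
wrist_force: [0.4, -0.1, -0.6]
opening: 0.504
```

```bash
python3 - <<'E'
from h import *
p=np.load('jig.npy'); p[2]=.110
g=toW(p,[[-14,0,0]])[0]
toolmove(g+[0,0,.235],p[2]+np.pi/2);toolmove(g+[0,0,.13],p[2]+np.pi/2)
E
```

```text
t 12.68 shift [1.516, -1.451, 0.248] turn [-0.029, 0.061, 0.065]
t 12.68 shift [1.531, -1.444, 1.998] turn [-0.029, 0.061, 0.065]
```

{"name": "move_arm", "arguments": {
  "motion": [
    [[0.75,-0.72,0],[0,0,0.06],50],
    [[1.5,-1.45,0.1],[0,0,0.06],50],
    [[1.52,-1.45,0.8],[0,0,0.06],50],
    [[1.52,-1.45,1.6],[0,0,0.06],50],
    [[1.52,-1.45,2.0],[0,0,0.06],50],
    [[1.52,-1.45,2.0],[0,0,0.06],50]
  ]
}}

```text
time_s: 13.42
eef_pos: [0.5182, -0.1795, 0.1219]
eef_rot: [-0.003, -0.055, 0.998, 0.002]
wrist_force: [0.7, -0.1, 0.6]
opening: 0.502
```

```bash
python3 - <<'E'
from h import *
im,c=snap('wrist'); p=np.load('jig.npy'); p[2]=.110
P=[[-25,12,40],[-25,-12,40],[-10,0,40],[-150,20,26],[-150,-20,26],[-50,20,26],[-50,-20,26]]
u=proj(c,toW(p,P)); print(np.round(u).tolist())
for x in u: cv2.circle(im,tuple(int(k) for k in x),2,(0,0,255),-1)
cv2.imwrite('pics/w6.png',im); q=monitor.get_obs(); print(q['eef_pos'],q['eef_rot'])
fitbar(('side',))
E
```

```text
[[330.0, 195.0], [297.0, 195.0], [313.0, 214.0], [342.0, 13.0], [284.0, 13.0], [340.0, 158.0], [287.0, 158.0]]
[ 0.5196658  -0.18026014  0.12389696] [-1.07075811e-03 -5.52307661e-02  9.98472778e-01  7.26291865e-04]
side score 0.64 theta 1.72 iou 0.26 284
```

View pics/w6.png

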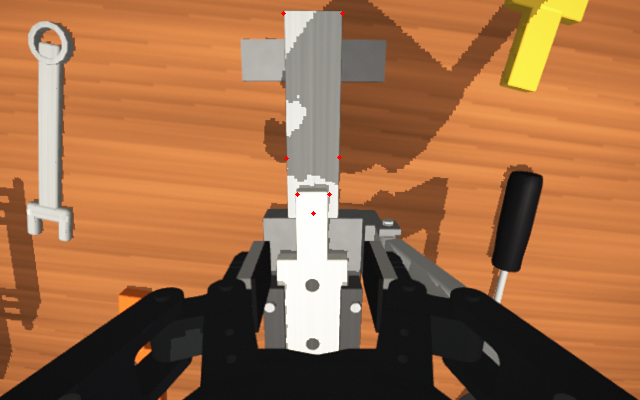

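The overlaid predictions sit on the landing's corners. The tang end shows at row ~189 rather than 195, about 4–5 mm nearer the robot. Descend and pinch.

{"name": "move_arm", "arguments": {
  "motion": [
    [[-0.05,-0.01,0.5],[0,0,0],50],
    [[-0.05,-0.01,1.0],[0,0,0],45],
    [[-0.05,-0.01,1.3],[0,0,0],42],
    [[-0.05,-0.01,1.44],[0,0,0],42],
    [[-0.05,-0.01,1.44],[0,0,0],0],
    [[-0.05,-0.01,1.44],[0,0,0],0],
    [[-0.05,-0.01,1.44],[0,0,0],0],
    [[-0.05,-0.01,1.44],[0,0,0],0]
  ]
}}

```text
time_s: 14.58
eef_pos: [0.5238, -0.1811, 0.039]
eef_rot: [0.0, -0.055, 0.998, -0.0]
wrist_force: [1.0, -0.2, -0.4]
opening: 0.001
```

Shut on nothing. Look closely before doing anything else.

```bash
python3 - <<'E'
from h import *
a,c=snap('wrist'); b,cs=snap('side'); s,cc=snap('scene')
o=np.zeros((600,800,3),np.uint8); o[:350,:560]=cv2.resize(a,(560,350))
o[350:,:440]=cv2.resize(b[215:315,290:466],(440,250),interpolation=cv2.INTER_CUBIC)
o[350:,440:]=cv2.resize(s[140:235,215:352],(360,250),interpolation=cv2.INTER_CUBIC)
cv2.imwrite('pics/w7.png',o); q=monitor.get_obs(); print(q['eef_pos'],q['wrist_force'])
p=np.load('jig.npy'); p[2]=.11
g=q['eef_pos']
for n,cal in(('w',c),('side',cs)): print(n,np.round(proj(cal,[g,g+[0,0,-.008],g+[0,0,.011]])).tolist(),np.round(proj(cal,toW(p,[[-30,12,40],[-30,-12,40],[-30,-12,26],[-14,0,40]]))).tolist())
E
```

```text
[ 0.52357745 -0.18102469  0.03869022] [ 0.18486997 -0.44178695  0.22098035]
w [[318.0, 246.0], [318.0, 240.0], [318.0, 256.0]] [[341.0, 217.0], [292.0, 217.0], [294.0, 208.0], [317.0, 247.0]]
side [[354.0, 261.0], [354.0, 264.0], [354.0, 258.0]] [[345.0, 260.0], [351.0, 266.0], [351.0, 271.0], [354.0, 261.0]]
```

View pics/w7.png

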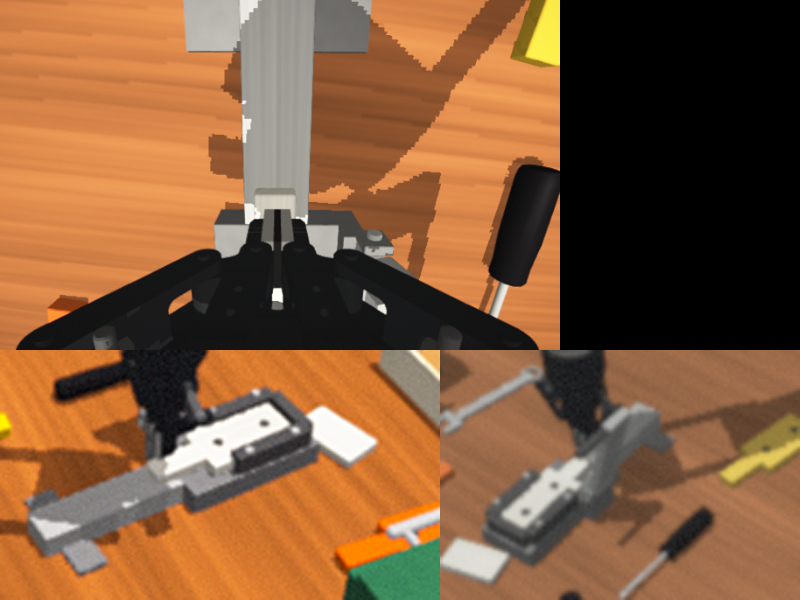

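Side view shows the fingertips resting at tang-top height. From the pad spacing in w2/w5/w6 the tips actually sit about 16 mm behind the TCP, not 8 mm ahead, which also explains the rod slip. Open, go about 22 mm lower and feel for contact.

{"name": "move_arm", "arguments": {
  "motion": [
    [[0,0,0],[0,0,0],42],
    [[0,0,0],[0,0,0],42],
    [[0,0,0],[0,0,0],42],
    [[0,0,0.12],[0,0,0],42],
    [[0,0,0.24],[0,0,0],42],
    [[0,0,0.35],[0,0,0],42],
    [[0,0,0.35],[0,0,0],42]
  ]
}}

```text
time_s: 15.6
eef_pos: [0.5228, -0.1806, 0.0165]
eef_rot: [-0.001, -0.055, 0.998, 0.001]
wrist_force: [0.1, 0.3, 0.4]
opening: 0.424
```

{"name": "move_arm", "arguments": {
  "motion": [
    [[0,0,0.05],[0,0,0],42],
    [[0,0,0.05],[0,0,0],0],
    [[0,0,0.05],[0,0,0],0],
    [[0,0,0.05],[0,0,0],0],
    [[0,0,0.05],[0,0,0],0]
  ]
}}

```text
time_s: 16.23
eef_pos: [0.5237, -0.1811, 0.0146]
eef_rot: [0.0, -0.055, 0.998, -0.0]
wrist_force: [0.5, -1.0, -0.6]
opening: 0.257
```

Tang held (opening 0.257, roughly 24 mm). Draw it out.

{"name": "move_arm", "arguments": {
  "motion": [
    [[0.08,0,0],[0,0,0],0],
    [[0.25,0,0],[0,0,0],0],
    [[0.5,0,0],[0,0,0],0],
    [[0.75,0,0],[0,0,0],0],
    [[1.0,0,0],[0,0,0],0],
    [[1.3,0,0],[0,0,0],0],
    [[1.6,0,0],[0,0,0],0],
    [[1.9,0,0],[0,0,0],0],
    [[2.1,0,0],[0,0,0],0],
    [[2.1,0,0],[0,0,0],0]
  ]
}}

```text
time_s: 17.48
eef_pos: [0.3964, -0.1949, 0.0146]
eef_rot: [-0.001, -0.055, 0.998, 0.0]
wrist_force: [-5.5, -1.5, 7.2]
opening: 0.261
```

{"name": "move_arm", "arguments": {
  "motion": [
    [[2.1,0,0],[0,0,0],50],
    [[0,0,0],[0,0,0],50]
  ]
}}

```text
time_s: 17.73
eef_pos: [0.3804, -0.1897, 0.0092]
eef_rot: [-0.01, -0.048, 0.999, 0.008]
wrist_force: [-105.6, -15.3, 29.1]
opening: 0.499
```

My mistake: that first row's shift counts from the new call pose, so it jerked sideways. Check the state before moving.

```bash
python3 - <<'E'
from h import *
q=monitor.get_obs(); print(q['time_s'],q['eef_pos'],q['eef_rot'],q['wrist_force'],q['torque'],q['dq'])
a,c=snap('wrist'); b,cs=snap('side'); s,cc=snap('scene')
q=monitor.get_obs(); print(q['time_s'],q['eef_pos'],q['eef_rot'],q['wrist_force'],q['torque'],q['dq'])
o=np.zeros((600,800,3),np.uint8); o[:350,:560]=cv2.resize(a,(560,350))
o[350:,:440]=cv2.resize(b[215:315,290:466],(440,250),interpolation=cv2.INTER_CUBIC)
o[350:,440:]=cv2.resize(s[140:235,215:352],(360,250),interpolation=cv2.INTER_CUBIC)
cv2.imwrite('pics/w8.png',o)
M=spotter.outline_of('side','plate')
for r in M: print(r['score'],np.array(r['centre'])*[640,400])
E
```

```text
17.725 [ 0.38038264 -0.18965019  0.00922914] [-0.01038352 -0.04825525  0.9987525   0.00755392] [-105.58160041  -15.27803365   29.12658993] [-1.96976141 25.47442698 -3.4473488 ] [ 1.03443639  0.90517567 -1.24342047 -0.49645662  0.85487555  1.13869683]
17.875 [ 0.39798127 -0.19523198  0.01427144] [-2.24984242e-04 -5.51155498e-02  9.98479953e-01  9.27864411e-05] [-0.02266475  0.73723592  0.65816975] [-0.05869838  0.06556036  0.0107767 ] [ 0.01006919 -0.00941274  0.00614002 -0.00330462  0.00427562 -0.0267404 ]
0.98 [445.696 292.48 ]
0.74 [254.272 248.6  ]
0.73 [346.304 263.2  ]
```

View pics/w8.png

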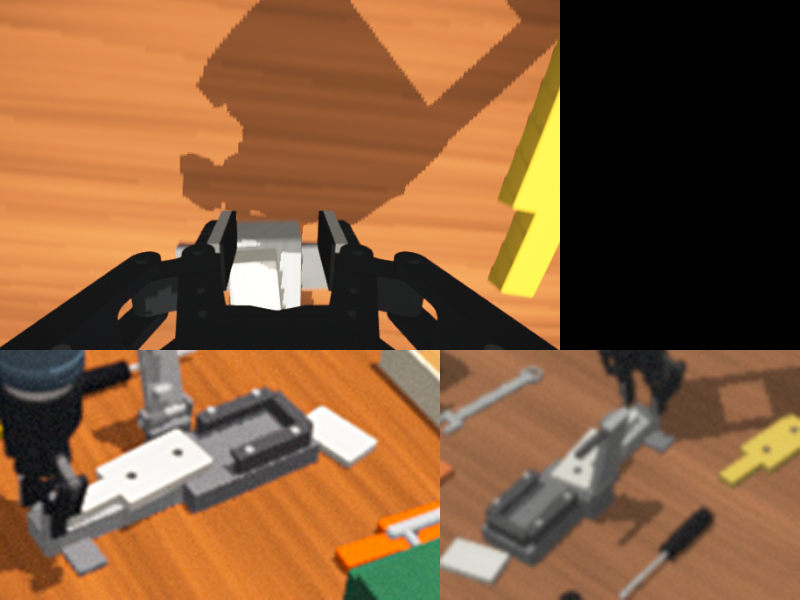

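The force was a transient; it now reads ~0. The plate lies on the landing, clear of the rails, slightly yawed with the tang a bit to -y. Lift off and fit the plate's pose numerically from an unobstructed view.

{"name": "move_arm", "arguments": {
  "motion": [
    [[0,0,-0.4],[0,0,0],50],
    [[0,0,-1.0],[0,0,0],60],
    [[-0.5,0,-1.8],[0,0,0],75],
    [[-1.2,0,-2.5],[0,0,0],80],
    [[-1.9,0,-3.0],[0,0,0],80],
    [[-2.5,0,-3.1],[0,0,0],80],
    [[-2.5,0,-3.1],[0,0,0],80],
    [[-2.5,0,-3.1],[0,0,0],80]
  ]
}}

```text
time_s: 18.92
eef_pos: [0.5462, -0.1777, 0.1995]
eef_rot: [-0.001, -0.056, 0.998, 0.0]
wrist_force: [-0.0, 0.7, -0.6]
opening: 0.799
```

```bash
cat >> h.py <<'E'
from scipy.optimize import minimize
PL=np.array([[50,28],[-50,28],[-50,12],[-105,12],[-105,-12],[-50,-12],[-50,-28],[50,-28]],float)
def pmask(c,p,z0=26):
    m=np.zeros((400,640),np.uint8); sh=4
    top=np.c_[PL,np.full(8,z0+14.)]; bot=np.c_[PL,np.full(8,float(z0))]
    u,v=proj(c,toW(p,top)),proj(c,toW(p,bot))
    q=lambda a:np.round(a*16).astype(np.int32).reshape(-1,1,2)
    cv2.fillPoly(m,[q(u)],1,shift=4)
    for i in range(8):
        j=(i+1)%8; cv2.fillConvexPoly(m,cv2.convexHull(q(np.array([u[i],u[j],v[j],v[i]])).astype(np.int32)),1,shift=4)
    return m>0
def fitmask(c,M,p0,mk=pmask):
    f=lambda d:-((M&(k:=mk(c,np.array(p0)+d*[.001,.001,.01]))).sum()/(M|k).sum())
    r=min((minimize(f,[a,0,b],method='Nelder-Mead',options=dict(initial_simplex=np.array([[a,0,b],[a+6,0,b],[a,6,b],[a,0,b+5]]),xatol=.05,fatol=1e-4)) for a in(-6,6) for b in(-4,4)),key=lambda r:r.fun)
    return np.array(p0)+r.x*[.001,.001,.01],-r.fun
def find(cam,name,p0,mk=pmask,fn=None):
    im,c=snap(cam,fn)
    for r in spotter.outline_of(cam,name):
        if r['region'].sum()<50: continue
        cen=np.array(r['centre'])*[640,400]; e=proj(c,toW(p0,[[0,0,36]]))[0]
        if np.linalg.norm(cen-e)>120: continue
        p,i=fitmask(c,r['region'],p0,mk); print(cam,name,'score',round(r['score'],2),'cen',cen.round(),'px',r['region'].sum(),'pose',p.round(4),'iou',round(i,3))
E
python3 - <<'E'
from h import *
p=np.load('jig.npy'); p[2]=.11; o=toW(p,[[-50,0,0]])[0]
print(o, monitor.get_obs()['eef_pos'])
find('wrist','plate',[o[0],o[1],.11],fn='w9.png')
fitbar(('side','scene'),p)
E
```

```text
[ 0.4877006  -0.18562399  0.        ] [ 0.54621016 -0.17771428  0.19952761]
wrist plate score 0.81 cen [313. 137.] px 8117 pose [ 0.521  -0.178   0.2134] iou 0.975
side score 0.83 theta 1.84 iou 0.85 895
scene score 0.62 theta 1.82 iou 0.78 325
```

The fit says the plate slid back about 33 mm and yawed about 6° in the jerk. Confirm with the side camera; if so, I'll re-draw it by the tang.

```bash
python3 - <<'E'
from h import *
find('side','plate',[.515,-.18,.2]); 
p=np.load('jig.npy'); p[2]=.11
pl=[.521,-.178,.2134]
d=np.array(pl[:2])-p[:2]; c,s=np.cos(.11),np.sin(.11); print('jig xy mm',1000*(c*d[0]+s*d[1]),1000*(-s*d[0]+c*d[1]))
t=toW(pl,[[-91,0,33]])[0]; print(t)
print('tang in jig', 1000*(c*(t[0]-p[0])+s*(t[1]-p[1])), 1000*(-s*(t[0]-p[0])+c*(t[1]-p[1])))
toolmove([t[0],t[1],.10],pl[2]+np.pi/2); toolmove([t[0],t[1],.0145],pl[2]+np.pi/2)
E
```

```text
side plate score 0.95 cen [346. 263.] px 992 pose [ 0.5217 -0.1763  0.2191] iou 0.864
side plate score 0.68 cen [257. 251.] px 943 pose [ 0.509 -0.18   0.16 ] iou 0.0
side plate score 0.66 cen [446. 292.] px 518 pose [ 0.509 -0.18   0.16 ] iou 0.0
jig xy mm -16.064905756453424 3.922360559716934
[ 0.4320642  -0.19727234  0.033     ]
tang in jig -106.57887304536828 -5.47028154041929
t 19.32 shift [1.939, -0.101, 1.675] turn [-0.0, -0.0, -0.739]
t 19.32 shift [1.939, -0.101, 3.1] turn [-0.0, -0.0, -0.739]
```

{"name": "move_arm", "arguments": {
  "motion": [
    [[0.7,-0.05,0],[0,0,-0.35],60],
    [[1.4,-0.1,0.3],[0,0,-0.74],50],
    [[1.94,-0.1,0.8],[0,0,-0.74],47],
    [[1.94,-0.1,1.6],[0,0,-0.74],47],
    [[1.94,-0.1,2.3],[0,0,-0.74],47],
    [[1.94,-0.1,2.8],[0,0,-0.74],47],
    [[1.94,-0.1,3.08],[0,0,-0.74],47],
    [[1.94,-0.1,3.08],[0,0,-0.74],47]
  ]
}}

```text
time_s: 20.32
eef_pos: [0.4318, -0.1967, 0.015]
eef_rot: [-0.001, -0.107, 0.994, 0.001]
wrist_force: [-0.1, 0.5, 1.0]
opening: 0.467
```

{"name": "move_arm", "arguments": {
  "motion": [
    [[0,0,0],[0,0,0],0],
    [[0,0,0],[0,0,0],0],
    [[0,0,0],[0,0,0],0],
    [[0,0,0],[0,0,0],0]
  ]
}}

```text
time_s: 20.82
eef_pos: [0.4333, -0.1978, 0.0171]
eef_rot: [0.001, -0.107, 0.994, -0.001]
wrist_force: [-0.8, 1.7, 6.9]
opening: 0.259
```

```bash
python3 - <<'E'
from h import *
p=np.load('jig.npy'); p[2]=.11
t=toW(p,[[-50-91,0,33]])[0]
toolmove([t[0],t[1],monitor.get_obs()['eef_pos'][2]],p[2]+np.pi/2)
E
```

```text
t 20.82 shift [0.579, 0.164, -0.001] turn [-0.014, 0.012, 0.745]
```

{"name": "move_arm", "arguments": {
  "motion": [
    [[0.1,0.03,-0.01],[0,0,0.15],0],
    [[0.25,0.07,-0.01],[0,0,0.35],0],
    [[0.4,0.11,-0.01],[0,0,0.55],0],
    [[0.52,0.15,-0.01],[0,0,0.7],0],
    [[0.58,0.165,-0.01],[0,0,0.745],0],
    [[0.58,0.165,-0.01],[0,0,0.745],0]
  ]
}}

```text
time_s: 21.58
eef_pos: [0.3964, -0.1955, 0.017]
eef_rot: [0.001, -0.054, 0.999, -0.001]
wrist_force: [2.3, 0.3, 7.5]
opening: 0.255
```

{"name": "move_arm", "arguments": {
  "motion": [
    [[0,0,0],[0,0,0],20],
    [[0,0,0],[0,0,0],45],
    [[0,0,0],[0,0,0],50],
    [[0,0,0],[0,0,0],50],
    [[0,0,-0.5],[0,0,0],50],
    [[0,0,-1.2],[0,0,0],60],
    [[-0.7,0,-2.0],[0,0,0],75],
    [[-1.6,0,-2.8],[0,0,0],80],
    [[-2.4,0,-3.0],[0,0,0],80],
    [[-2.5,0,-3.0],[0,0,0],80]
  ]
}}

```text
time_s: 22.82
eef_pos: [0.5487, -0.1784, 0.1981]
eef_rot: [0.002, -0.056, 0.998, -0.001]
wrist_force: [-0.1, 0.2, -0.5]
opening: 0.8
```

```bash
python3 - <<'E'
from h import *
find('wrist','plate',[.495,-.185,.11]); find('side','plate',[.495,-.185,.11])
q=monitor.get_obs(); print(q['time_s'],q['eef_pos'],q['eef_rot'])
E
```

```text
wrist plate score 0.59 cen [317.  96.] px 8512 pose [ 0.4856 -0.1858  0.1193] iou 0.978
side plate score 0.97 cen [256. 249.] px 904 pose [ 0.489 -0.185  0.07 ] iou 0.0
side plate score 0.94 cen [335. 269.] px 1191 pose [ 0.4889 -0.1831  0.1144] iou 0.964
side plate score 0.87 cen [447. 291.] px 558 pose [ 0.489 -0.185  0.07 ] iou 0.0
23.025 [ 0.54368417 -0.17794841  0.19479386] [-1.45691906e-03 -5.48407015e-02  9.98493758e-01  7.68818592e-04]
```

Plate is now on the landing at (0.487, -0.185, yaw 0.117): centred and clear of the rails. Look at the nest from close before carrying.

```bash
python3 - <<'E'
from h import *
toolmove([.575,.22,.225],np.pi/2)
E
```

```text
t 23.02 shift [-1.244, 6.536, -0.496] turn [0.011, -0.021, 0.786]
```

{"name": "move_arm", "arguments": {
  "motion": [
    [[0,0.4,-0.5],[0,0,0.1],80],
    [[-0.2,1.4,-0.5],[0,0,0.2],80],
    [[-0.4,2.4,-0.5],[0,0,0.3],80],
    [[-0.6,3.4,-0.5],[0,0,0.4],80],
    [[-0.8,4.4,-0.5],[0,0,0.5],80],
    [[-1.0,5.4,-0.5],[0,0,0.6],80],
    [[-1.2,6.2,-0.5],[0,0,0.7],80],
    [[-1.24,6.5,-0.5],[0,0,0.79],80],
    [[-1.24,6.54,-0.5],[0,0,0.79],80],
    [[-1.24,6.54,-0.5],[0,0,0.79],80]
  ]
}}

```text
time_s: 24.28
eef_pos: [0.5757, 0.2185, 0.2258]
eef_rot: [-0.001, 0.001, 1.0, -0.0]
wrist_force: [0.3, -0.2, 0.2]
opening: 0.796
```

```bash
python3 - <<'E'
from h import *
q0=monitor.get_obs(); im,c=snap('wrist','w10.png'); q=monitor.get_obs(); print(q0['eef_pos'],q['eef_pos'],q['time_s'])
rs=spotter.outline_of('wrist','nest')
for r in rs: print(r['score'],np.array(r['centre'])*[640,400],r['region'].sum(),cv2.boundingRect(r['region'].astype(np.uint8)))
pn=[.53,.221,0.]
u=proj(c,toW(pn,[[-105,38,52],[-105,-38,52],[53,30.5,36],[53,-30.5,36],[0,0,26]])); print(u.round())
x0,y0=(u.mean(0)-[125,100]).astype(int); x0=int(np.clip(x0,0,390)); y0=int(np.clip(y0,0,150)); print(x0,y0)
cr=cv2.resize(im[y0:y0+200,x0:x0+250],(750,600),interpolation=cv2.INTER_CUBIC)
cv2.imwrite('pics/nest.png',cr); np.save('cn.npy',np.array([c],dtype=object),allow_pickle=True)
E
```

```text
[0.57566497 0.21853747 0.2258036 ] [0.57589397 0.21834569 0.22599545] 24.325
0.83 [325.376  81.6  ] 12714 (287, 3, 86, 186)
0.59 [151.424 289.68 ] 892 (132, 275, 47, 32)
[[362.  12.]
 [278.  12.]
 [348. 180.]
 [291. 180.]
 [320. 129.]]
194 2
```

View pics/nest.png

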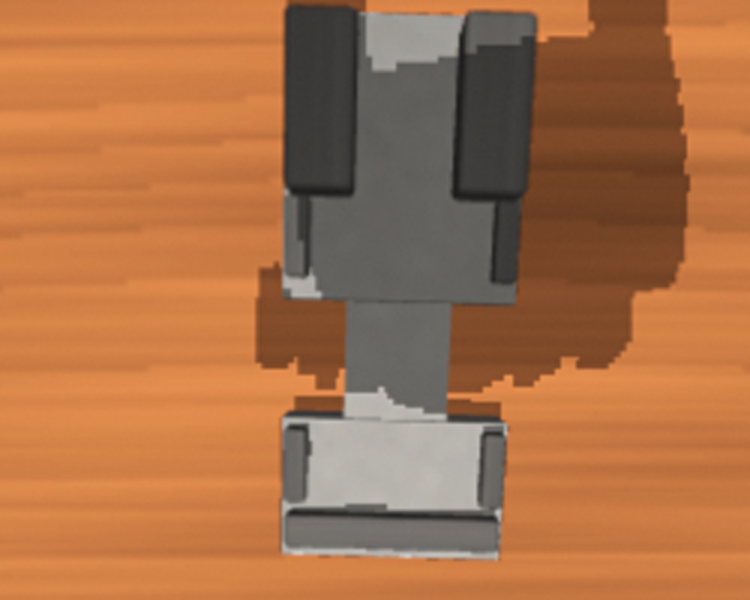

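Nest crop: seat neck corners at about (347,300), (451,302), (344,417), (447,420); cheek tops span (287,6)–(355,190) and (467,13)–(525,195). The wall end is towards the back. Fit.

```bash
python3 - <<'E'
from h import *
c=np.load('cn.npy',allow_pickle=True)[0]
uv=np.array([[347,300],[451,302],[344,417],[447,420],[355,8],[350,190],[467,13],[456,195],[287,6],[536,14],[287,190],[526,195]])/3+[194,2]
P=[[-20,-18,26],[-20,18,26],[20,-18,26],[20,18,26],[-105,-16,52],[-53,-16,52],[-105,16,52],[-53,16,52],[-105,-38,52],[-105,38,52],[-53,-38,52],[-53,38,52]]
p,r=fit([(c,uv,P)],[.53,.221,0.]); print(p,(r*3).round(0).tolist())
p2,r2=fit([(c,uv[:4],P[:4])],[.53,.221,0.]); print('seat',p2); p3,_=fit([(c,uv[4:],P[4:])],[.53,.221,0.]); print('cheeks',p3)
# walls check rear inner top edge
print((proj(c,toW(p,[[53,-30.5,36],[53,30.5,36],[53,0,26]]))-[194,2])*3)
np.save('nest.npy',p)
pl=[.487,-.1848,.1175]; t=toW(pl,[[-5,0,0]])[0]; toolmove([t[0],t[1],.225],pl[2]+np.pi/2); toolmove([t[0],t[1],.0],pl[2]+np.pi/2); print(t)
E
```

```text
[ 0.52417492  0.22795702 -0.02677559] [[-1.0, 2.0], [0.0, 3.0], [0.0, 2.0], [-1.0, 2.0], [2.0, -1.0], [3.0, 1.0], [-2.0, -3.0], [1.0, -1.0], [-4.0, -1.0], [3.0, -2.0], [-5.0, -1.0], [2.0, 1.0]]
seat [ 0.52342196  0.22802481 -0.02380016]
cheeks [ 0.52443369  0.22778202 -0.02857118]
[[305.99807151 515.99309391]
 [479.42638969 520.45290273]
 [392.12573288 512.6559856 ]]
t 24.38 shift [1.554, -6.731, 0.022] turn [-0.003, -0.003, -0.856]
t 24.38 shift [1.553, -6.73, 3.772] turn [-0.003, -0.003, -0.856]
[ 0.48203448 -0.18538615  0.        ]
```

Residuals are about 1 px; nest at (0.524, 0.228, yaw -0.027). Back to the plate.

{"name": "move_arm", "arguments": {
  "motion": [
    [[0.2,-1.0,0],[0,0,-0.1],80],
    [[0.4,-2.0,0],[0,0,-0.2],80],
    [[0.6,-3.0,0],[0,0,-0.35],80],
    [[0.9,-4.0,0],[0,0,-0.5],80],
    [[1.2,-5.0,0],[0,0,-0.65],80],
    [[1.4,-6.0,0],[0,0,-0.8],82],
    [[1.55,-6.73,0.2],[0,0,-0.856],82],
    [[1.55,-6.73,1.0],[0,0,-0.856],82],
    [[1.55,-6.73,1.9],[0,0,-0.856],82],
    [[1.55,-6.73,2.4],[0,0,-0.856],82]
  ]
}}

```text
time_s: 25.62
eef_pos: [0.4808, -0.1842, 0.0797]
eef_rot: [-0.001, -0.058, 0.998, 0.001]
wrist_force: [-0.5, 0.3, -0.1]
opening: 0.819
```

```bash
python3 - <<'E'
from h import *
q=monitor.get_obs(); print(q['eef_pos'],q['opening'])
find('side','plate',[.487,-.185,.117])
pl=[.487,-.1848,.1175]; t=toW(pl,[[-5,0,0]])[0]; toolmove([t[0],t[1],.0],pl[2]+np.pi/2)
E
```

```text
[ 0.48078929 -0.18419902  0.07966984] 0.8187114812758276
side plate score 0.87 cen [257. 248.] px 950 pose [ 0.481 -0.185  0.077] iou 0.0
side plate score 0.81 cen [334. 272.] px 1010 pose [ 0.4874 -0.1842  0.1563] iou 0.853
side plate score 0.71 cen [284. 181.] px 1381 pose [ 0.481 -0.185  0.077] iou 0.0
side plate score 0.27 cen [394. 193.] px 581 pose [ 0.481 -0.185  0.077] iou 0.0
t 25.73 shift [-0.042, -0.048, 1.313] turn [0.034, -0.041, -0.002]
```

{"name": "move_arm", "arguments": {
  "motion": [
    [[-0.03,-0.03,0.4],[0,0,0],82],
    [[-0.03,-0.03,0.8],[0,0,0],82],
    [[-0.03,-0.03,1.1],[0,0,0],82],
    [[-0.03,-0.03,1.3],[0,0,0],82],
    [[-0.03,-0.03,1.3],[0,0,0],82]
  ]
}}

```text
time_s: 26.35
eef_pos: [0.4847, -0.1854, 0.004]
eef_rot: [-0.0, -0.059, 0.998, 0.0]
wrist_force: [-0.8, 0.4, -0.4]
opening: 0.822
```

{"name": "move_arm", "arguments": {
  "motion": [
    [[0,0,0],[0,0,0],60],
    [[0,0,0],[0,0,0],0],
    [[0,0,0],[0,0,0],0],
    [[0,0,0],[0,0,0],0],
    [[0,0,0],[0,0,0],0],
    [[0,0,0],[0,0,0],0]
  ]
}}

```text
time_s: 27.1
eef_pos: [0.4859, -0.1861, 0.0053]
eef_rot: [0.001, -0.06, 0.998, -0.001]
wrist_force: [-0.5, -0.3, 7.2]
opening: 0.637
```

Body gripped (0.637, roughly 56 mm). Lift clear of the raised bar.

{"name": "move_arm", "arguments": {
  "motion": [
    [[0,0,-0.15],[0,0,0],0],
    [[0,0,-0.5],[0,0,0],0],
    [[0,0,-1.0],[0,0,0],0],
    [[0,0,-1.6],[0,0,0],0],
    [[0,0,-2.3],[0,0,0],0],
    [[0,0,-3.0],[0,0,0],0],
    [[0,0,-3.5],[0,0,0],0],
    [[0,0,-3.5],[0,0,0],0],
    [[0,0,-3.5],[0,0,0],0]
  ]
}}

```text
time_s: 28.22
eef_pos: [0.4842, -0.1849, 0.2128]
eef_rot: [-0.001, -0.06, 0.998, 0.001]
wrist_force: [-0.3, 0.9, -1.9]
opening: 0.639
```

```bash
cat >> h.py <<'E'
def inhand():
    import bench
    q=monitor.get_obs(); im,c=snap('wrist'); e=q['eef_pos']; Rm=R.from_quat(q['eef_rot'][[1,2,3,0]]).as_matrix()
    yaw=np.arctan2(Rm[1,1],Rm[0,1])-np.pi/2; z0=1000*e[2]+21
    rows=np.arange(400)[:,None]<215
    for r in spotter.outline_of('wrist','plate'):
        M=r['region']&rows
        if M.sum()<300: continue
        ax=np.array([np.cos(yaw),np.sin(yaw)])
        p,i=fitmask(c,M,[e[0],e[1],yaw],lambda c,p:pmask(c,p,z0)&rows)
        d=p[:2]-e[:2]; print('score',round(r['score'],2),M.sum(),'iou',round(i,3),'plate-tcp along/across mm',1000*d@ax,1000*(d@[-ax[1],ax[0]]),'yaw rel deg',np.degrees(p[2]-yaw),cv2.boundingRect(M.astype(np.uint8)))
    print(q['time_s'],e,yaw,q['opening'],q['wrist_force'])
E
python3 - <<'E'
from h import *
inhand()
n=np.load('nest.npy'); t=toW(n,[[-1,0,0]])[0]
toolmove([t[0],t[1],.215],n[2]+np.pi/2)
E
```

```text
score 0.92 5996 iou 0.0 plate-tcp along/across mm -5.9575057703681455 0.7128288686847057 yaw rel deg -2.2918311805232934 (454, 0, 84, 130)
score 0.58 19238 iou 0.981 plate-tcp along/across mm 1.6572878854697959 -0.4751089526129631 yaw rel deg -0.22408476785641968 (242, 0, 151, 215)
28.225 [ 0.4841678  -0.18492802  0.21281679] 0.11908608170758761 0.6392972336028433 [-0.26890002  0.90587891 -1.86510031]
t 28.32 shift [-1.466, 6.753, -0.034] turn [0.016, -0.021, 1.045]
```

{"name": "move_arm", "arguments": {
  "motion": [
    [[-0.1,0.5,0],[0,0,0.1],0],
    [[-0.3,1.3,0],[0,0,0.2],0],
    [[-0.5,2.2,0],[0,0,0.35],0],
    [[-0.7,3.1,0],[0,0,0.5],0],
    [[-0.9,4.0,0],[0,0,0.65],0],
    [[-1.1,4.9,0],[0,0,0.8],0],
    [[-1.3,5.7,0],[0,0,0.9],0],
    [[-1.4,6.4,0],[0,0,1.0],0],
    [[-1.46,6.75,0],[0,0,1.045],0],
    [[-1.46,6.75,0],[0,0,1.045],0]
  ]
}}

```text
time_s: 29.58
eef_pos: [0.5228, 0.2282, 0.2124]
eef_rot: [-0.002, 0.012, 1.0, -0.0]
wrist_force: [0.1, -1.0, -2.5]
opening: 0.639
```

```bash
python3 - <<'E'
from h import *
n=np.load('nest.npy'); t=toW(n,[[-1.5,0,0]])[0]
snap('side'); snap('side')  # settle
toolmove([t[0],t[1],.065],n[2]+np.pi/2)
print(monitor.get_obs()['eef_pos'],monitor.get_obs()['opening'])
E
```

```text
t 29.68 shift [0.004, 0.027, 2.466] turn [-0.007, -0.016, 0.004]
[0.52323288 0.2265085  0.21293756] 0.6364403149310645
```

{"name": "move_arm", "arguments": {
  "motion": [
    [[0,0.02,0.5],[0,0,0],0],
    [[0,0.02,1.2],[0,0,0],0],
    [[0,0.02,1.9],[0,0,0],0],
    [[0,0.02,2.4],[0,0,0],0],
    [[0,0.02,2.6],[0,0,0],0],
    [[0,0.02,2.6],[0,0,0],0]
  ]
}}

```text
time_s: 30.42
eef_pos: [0.5238, 0.2274, 0.0579]
eef_rot: [-0.001, 0.014, 1.0, -0.0]
wrist_force: [-0.3, 0.3, -1.0]
opening: 0.641
```

```bash
python3 - <<'E'
from h import *
snap('side')
inhand()
n=np.load('nest.npy'); t=toW(n,[[-1.5,0,0]])[0]
toolmove([t[0],t[1],.005],n[2]+np.pi/2)
pl=toW(n,[[0,0,0]])[0]
im,c=snap('side')
z0=1000*monitor.get_obs()['eef_pos'][2]+21
for r in spotter.outline_of('side','plate'):
    cen=np.array(r['centre'])*[640,400]
    if np.linalg.norm(cen-proj(c,toW(n,[[0,0,80]]))[0])<40:
        p,i=fitmask(c,r['region'],n,lambda c,p:pmask(c,p,z0)); print('side',r['score'],p,i)
E
```

```text
score 0.57 19098 iou 0.974 plate-tcp along/across mm 1.993364552753179 -0.47055981977472655 yaw rel deg -0.09089590528353204 (243, 0, 149, 215)
30.475 [0.52461349 0.22782543 0.05901679] -0.027484709948913277 0.6388879019196708 [ 1.1570431   0.04747222 -1.44926295]
t 30.57 shift [0.046, -0.006, 0.915] turn [0.004, 0.02, -0.002]
side 0.56 [ 0.53101926  0.23359608 -0.03852558] 0.7124277456647399
```

{"name": "move_arm", "arguments": {
  "motion": [
    [[0.045,0,0.15],[0,0,0],0],
    [[0.045,0,0.3],[0,0,0],0],
    [[0.045,0,0.45],[0,0,0],0],
    [[0.045,0,0.6],[0,0,0],0],
    [[0.045,0,0.7],[0,0,0],0],
    [[0.045,0,0.78],[0,0,0],0]
  ]
}}

```text
time_s: 31.42
eef_pos: [0.5212, 0.2283, 0.011]
eef_rot: [-0.0, 0.013, 1.0, -0.0]
wrist_force: [-0.3, 0.1, -2.2]
opening: 0.641
```

{"name": "move_arm", "arguments": {
  "motion": [
    [[0,0,0.04],[0,0,0],0],
    [[0,0,0.08],[0,0,0],0],
    [[0,0,0.1],[0,0,0],0],
    [[0,0,0.1],[0,0,0],0]
  ]
}}

```text
time_s: 31.92
eef_pos: [0.5213, 0.2283, 0.0055]
eef_rot: [0.0, 0.013, 1.0, -0.0]
wrist_force: [-0.7, -0.4, -1.9]
opening: 0.638
```

{"name": "move_arm", "arguments": {
  "motion": [
    [[0,0,0.03],[0,0,0],0],
    [[0,0,0.05],[0,0,0],0],
    [[0,0,0.05],[0,0,0],0]
  ]
}}

```text
time_s: 32.3
eef_pos: [0.5215, 0.2284, 0.0053]
eef_rot: [-0.0, 0.013, 1.0, -0.0]
wrist_force: [-9.5, -3.3, 21.2]
opening: 0.64
```

Contact with 21 N at TCP z 0.0053, the same height as when the plate lay on the landing, so it is on the seat. Ease off and release.

{"name": "move_arm", "arguments": {
  "motion": [
    [[0,0,-0.03],[0,0,0],0],
    [[0,0,-0.03],[0,0,0],50],
    [[0,0,-0.03],[0,0,0],70],
    [[0,0,-0.03],[0,0,0],80],
    [[0,0,-0.03],[0,0,0],80],
    [[0,0,-0.03],[0,0,0],80]
  ]
}}

```text
time_s: 33.05
eef_pos: [0.5212, 0.2283, 0.0041]
eef_rot: [-0.0, 0.013, 1.0, -0.0]
wrist_force: [-0.3, 0.1, 0.2]
opening: 0.796
```

{"name": "move_arm", "arguments": {
  "motion": [
    [[0,0,-0.2],[0,0,0],80],
    [[0,0,-0.6],[0,0,0],80],
    [[0,0,-1.2],[0,0,0],80],
    [[0,0,-2.0],[0,0,0],80],
    [[-0.4,0,-3.0],[0,0,0],80],
    [[-0.9,0,-3.6],[0,0,0],80],
    [[-0.9,0,-3.6],[0,0,0],80],
    [[-0.9,0,-3.6],[0,0,0],80]
  ]
}}

```text
time_s: 34.05
eef_pos: [0.5744, 0.2267, 0.2199]
eef_rot: [-0.001, 0.013, 1.0, -0.0]
wrist_force: [-1.6, -0.6, 0.3]
opening: 0.803
```

```bash
python3 - <<'E'
from h import *
n=np.load('nest.npy'); print('nest',n)
im,c=snap('wrist','w11.png')
for r in spotter.outline_of('wrist','plate'):
    M=r['region']
    if abs(r['centre'][0]-.5)>.15: continue
    for z0 in(26,31,36):
        p,i=fitmask(c,M,n,lambda c,p:pmask(c,p,z0)); d=p[:2]-n[:2]; print('z0',z0,round(r['score'],2),M.sum(),p.round(4),'iou',round(i,4))
for cam in('side','scene'):
    im,cc=snap(cam)
    for r in spotter.outline_of(cam,'plate'):
        if np.linalg.norm(np.array(r['centre'])*[640,400]-proj(cc,toW(n,[[-15,0,33]]))[0])<25:
            for z0 in(26,36): print(cam,r['score'].__round__(2),z0,[a.round(4) if hasattr(a,'round') else a for a in fitmask(cc,r['region'],n,lambda c,p:pmask(c,p,z0))])
fitbar(('side','scene')); q=monitor.get_obs(); print(q['time_s'],q['eef_pos'],q['wrist_force'],q['opening'])
E
```

```text
nest [ 0.52417492  0.22795702 -0.02677559]
z0 26 0.97 7583 [ 0.5234  0.228  -0.0327] iou 0.9756
z0 31 0.97 7583 [ 0.5235  0.2278 -0.0337] iou 0.9533
z0 36 0.97 7583 [ 0.5234  0.2275 -0.0299] iou 0.9239
side 0.92 26 [array([ 0.5329,  0.2325, -0.1321]), np.float64(0.6082)]
side 0.92 36 [array([0.5206, 0.2231, 0.0995]), np.float64(0.5934)]
scene 0.65 26 [array([0.5223, 0.2234, 0.0024]), np.float64(0.9004)]
scene 0.65 36 [array([ 0.5303,  0.2277, -0.0298]), np.float64(0.8851)]
side score 0.6 theta 1.84 iou 0.89 953
side score 0.49 theta 0.0 iou 0.0 412
scene score 0.68 theta 1.82 iou 0.75 309
34.55 [0.57503988 0.22688673 0.22004844] [ 0.05291451  0.72474759 -0.25825631] 0.8032507287684848
```

The plate fits best at seat height (IoU 0.976 against 0.95 and 0.92 for 5 and 10 mm higher), within about 1 mm of home. The bar is still at 1.84 rad and the robot is clear, so hand in.

```bash
python3 -c "
from h import *
print(workorder.hand_in())"
```

```text
the job is handed in; nothing more can be done
None
```

The job is done and handed in at about 35 s. The clamp bar is open past upright, and the plate was drawn out onto the landing, released, and then seated in the nest.

**Last checks**
- **Plate:** the wrist camera puts it within 1 mm and about 0.3° of home, and it matches best at seat height. It touched down at the same height it had on the landing.
- **Bar:** side and scene cameras put it at 1.82–1.84 rad. Upright is 1.57 and the stop is 1.85.
- **Robot:** gripper open and clear, wrist force near zero.

**What went wrong or disagreed**
- **Grasp height:** the fingertips sat about 16 mm behind the TCP, not 8 mm ahead as the description says. Two early grasps failed because of this: the handle slipped out, and the first pinch missed the tang. I worked the offset out from the images and allowed for it.
- **Wrong move:** while releasing the tang I sent a wrong shift and jerked the arm. The wrist force read about 107 N when that move ended. Its peak is unknown and may have passed the 120 N limit.
- **Effect of the jerk:** it pushed the plate back about 33 mm, still clear of the rails. I drew it out again by the tang and released it before carrying it.
- **Side camera:** its final fit of the seated plate was poor (overlap 0.61). The scene camera's fit (overlap 0.90) puts the plate about 5 mm from home. I relied on the wrist view and the contact height.
- **Bystanders:** I didn't check them one by one at the end.

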